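# Unlock the gem strongbox

### The arm

A 7-joint arm with a two-finger parallel gripper is mounted at the origin on the work surface. World frame = base frame: x ahead of the robot, y to its left, z up, the work surface at z = 0. Lengths are in mm, angles in rad, forces in N, time in s.
With the tool pointing down it reaches from about 400 to 875 mm from the base axis. Payload 4.4 kg.
Tool frame: the origin (TCP) lies midway between the tips of the shut fingers; the grasp point (between the pads) lies ctrl.grip_depth behind it (ctrl.grip_depth is the distance from the TCP to the grasp point, in mm); z points along the fingers, y is the line along which they close (so a half turn about z gives the same grasp; the last joint's range is limited). The gripper opens to 85 mm and grips with 20 to 120 N. Pads are 22 mm wide; open, the fingers measure 114 mm over their backs; the gripper's body (76 mm by 85 mm) begins 54 mm behind the grasp point. The pads swing forward as they close: fully open they stand 13 mm farther back than shut.
Start: joints at [1.104, 0.628, 0.038, 1.517, -0.027, 0.996, -0.02], TCP at [253.629, -598.49, 231.313] pointing down, gripper open.
Joint ranges: [-3.06, 3.06], [-0.37, 2.12], [-1.25, 1.32], [0.18, 2.47], [-1.1, 4.24], [0.23, 1.98], [-2.94, 2.94]. Speed limits (rad/s): [2.57, 2.57, 3.14, 3.14, 3.14, 3.14, 3.14].

### API

Orientations are given as [roll, pitch, yaw] about the fixed x, y, z axes, in that order (R = Rz(yaw) Ry(pitch) Rx(roll)).
In Python, from cell import ctrl gives the robot as it stands.
- The arm moves only by the tool carry_out, never from a script. Its argument "deltas" is one flat list of numbers, 7 for each row, row after row: the turn, a rotation vector about the tool's x, y, z in degrees, then the shift along the tool's x, y, z in m, then the closure, from -1 (fully open) to 1 (shut). In form: [wx, wy, wz, dx, dy, dz, claw, wx, wy, wz, dx, dy, dz, claw, ...]. A call has 1 to 12 rows; each row shifts and turns the commanded pose from where the row before left it, along the tool's axes as they then stand; what a row does not reach is not made up. A row lasts 1/8 s, in which the tool goes at most 62.5 mm and 10.7 degrees, less where a joint would pass 70% of its speed; a pose out of reach is approached as far as the arm can. A call with a gripper value outside its range is refused whole. The fingers move at their own pace and stop on an object; the grip force is fixed at half the most. Time passes only in rows, so rows that do not move let the fingers close. It gives the time, the measured TCP pose, the force, the opening and the grip force at its end, in the units of the state.
- ctrl.read_state(): the state, without advancing time (a new reading comes with each control period).
- ctrl.get_image(name): name is "scene" or "top"; returns the picture (384x512x3 uint8, red, green, blue); there is no depth.
- ctrl.calibration(name): a dict with "mtx" (3x3 intrinsics, pixels), "R" (3x3) and "t" (3): a world point X has camera coordinates R X + t. Camera axes: x right, y down, z forward; pixel columns grow to the right and rows downward; lengths in mm; the calibration is good to about 2 mm. A picture is of the moment at which its call begins. calibration takes no time and is no camera call.
- ctrl.finish_job(): hands the job in; it is judged then, once.
The state is a dict: "clock": time; "qpos": joint angles; "qd": joint speeds; "tau": joint torques, N m; "eef_pos": TCP position; "tool_rot": TCP orientation; "force": force on the tool from outside, world axes, zero at the start; "torque": the same for the moment, N m; "width": finger opening in mm; "gripper_force": force on a finger pad.
Only numpy, scipy, OpenCV 4.12 (cv2) and the standard library are available. Lean on these libraries where they do the work, as an engineer would, in place of code of your own. Each camera call takes 0.05 s, during which the arm holds its last target. There are 200 camera calls.

### The job

Take the key from its wooden stand and put it into the lock on top of the gem strongbox: feel for the slot hidden down in the lock and push the key fully home without forcing it (about 25 N bends the key). Then, keeping it home, turn it clockwise until the bolt lets the drawer spring ajar. Leave the key in the lock with the drawer ajar, and leave the other things on the bench alone.

Things in the scene. Friction and masses are not known exactly. Their poses are not given: they have to be found in the camera images.
- key: Steel double-bit key, 80 mm long, 60 g, upright in its stand at the start, leaning 0.1 rad at most. Origin: middle of its lower tip; z runs up to the bow. Bit at the tip: 20 mm wide (x), 3 mm thick (y), 12 mm tall, nose rounded 1.5 mm. Then a round shank 5 mm in diameter and a collar of 10 mm from 42 to 50 mm. A half turn about z makes no difference.
- key_bow (a point): Middle of the key's bow, 65 mm above its tip: a round black disc 30 mm across and 10 mm thick, flat faces looking along the key's y (grip it across y, from above).
- stand: Fixed wooden block 60 x 60 x 40 mm with a slot 23 (along its x) x 6.5 mm, 28 mm deep, in the middle of its top, which holds the key upright with its x along the stand's x. Origin in the middle of its underside.
- case: Gem strongbox of grey sheet steel, fixed to the bench, 200 (x) x 220 (y) x 100 mm high; origin in the middle of its underside, z up, drawer front on its -x side. On top the round steel lock collar stands 6 mm proud, 40 mm outside diameter.
- keyhole (a point): Centre of the lock's round mouth, on the collar's upper face, 106 mm above the bench, 30 mm from the case's middle towards the drawer front; axes as the case. The mouth is a plain round bore 22.5 mm in diameter, 16 mm deep, in which the key can turn freely. A force of 25 N between key and strongbox bends the key.
- plug_face (a point): On the lock axis 16 mm below the mouth: flat face of the turning plug, hard to see. Its slot, 21.5 x 4.5 mm, starts anywhere from 0.85 rad anticlockwise to 0.45 rad clockwise (from above) of the case's x axis; not measured. Press lightly (a few N) and try directions: within about 0.1 rad it drops in; stuck part way, twist it a little. Light rubbing does not turn the plug (0.04 N m does).
- slot_floor (a point): On the lock axis 25 mm below the mouth: the key's tip when fully home (the slot is 9 mm deep). The key turns the plug clockwise and frees the drawer when its bit lies 0.8 to 0.95 rad (play) clockwise of the case's x axis; hard stop past 1.1 rad. The tip must be within 3 mm of this height as the drawer opens.
- drawer (a joint): How far the strongbox's drawer has come out (m): 0 shut and bolted, 0.035 fully sprung ajar. A light spring (about 4 N) pushes it out, towards the case's -x, once the bolt is drawn; nobody has to pull it.
- drawer_pull (a point): Middle of the steel pull strip on the drawer's front, 70 mm wide, 45 mm above the bench; it moves out with the drawer.
- loupe: Black conical eye loupe, 34 mm across, 30 mm tall, standing on the bench; bystander. Origin in the middle of its underside.
- tape: White roll of tape lying flat, 70 mm across, 24 mm tall; bystander. Origin in the middle of its underside.
- spray: Dark spray can 56 mm across, 160 mm tall; bystander. Origin in the middle of its underside.
- alcohol: White jar 56 mm across, 100 mm tall; bystander. Origin in the middle of its underside.
There are look-alikes about, which are no part of the job. Of the things like the key, leave any that is pink, purple or white; of the rest the smaller one is meant.

How it is judged:
By the outcome, as a careful person would: the job done as asked, in the order asked, and still so for the second after the job is handed in, with the robot touching nothing.
It also fails if it takes over 64 s, if anything falls off the work surface, if the arm or the gripper's body presses on something with over 40 N, if the wrist force passes 120 N, or if a joint passes its speed limit or range.

## Working session

There is one attempt and no reset: what is moved stays moved. The work goes in short steps, Python scripts to look and compute and a tool call to move; the robot and the scene stay as the last step left them, time stands still between calls to the robot, and variables do not carry over. Pictures are saved under pics/ and viewed, at most 10 in all, crops included, and the job is handed in when it is done.

Besides the shell and the picture viewer there is one more tool, called by a JSON object that holds its "api" and its "payload", one argument or row to a line. carry_out: Moves the arm, as the interface text tells. Its arguments: {"type":"object","properties":{"deltas":{"type":"array"}},"required":["deltas"]}

```bash
mkdir -p pics; ls
python3 - <<'E'
from cell import ctrl
import cv2,numpy as np
for n in("scene","top"):
    im=ctrl.get_image(n);cv2.imwrite(f"pics/{n}0.png",im[:,:,::-1])
    c=ctrl.calibration(n);print(n,np.round(c["mtx"],1).tolist(),np.round(c["R"],4).tolist(),np.round(c["t"],1).tolist())
print(ctrl.read_state(),ctrl.grip_depth)
a=cv2.imread("pics/scene0.png")
E
```

```text
pics
scene [[433.8, 0.0, 254.9], [0.0, 433.8, 191.1], [0.0, 0.0, 1.0]] [[0.2498, 0.9682, -0.0155], [0.6517, -0.1799, -0.7369], [-0.7162, 0.1739, -0.6759]] [-161.0, -300.3, 1386.2]
top [[439.0, 0.0, 260.2], [0.0, 439.0, 187.1], [0.0, 0.0, 1.0]] [[0.0186, -0.9996, 0.0196], [-0.9976, -0.0199, -0.0667], [0.0671, -0.0183, -0.9976]] [10.2, 591.7, 1159.3]
{'clock': 0.1, 'qpos': array([ 1.10420862,  0.62926276,  0.03844492,  1.51825072, -0.02696121,
        0.99632118, -0.02000555]), 'qd': array([-5.64323715e-04, -1.20695701e-03,  8.76754114e-04, -3.00950159e-03,
        1.25128150e-03,  8.96089375e-05, -6.71851048e-04]), 'tau': array([ 2.66237905e-03, -5.64527214e+01,  1.23020343e+00, -1.93972939e+01,
        1.12630139e-02,  5.41795351e-03,  3.65767823e-05]), 'eef_pos': array([ 253.39317364, -597.96791601,  230.48068588]), 'tool_rot': array([-3.13986931e+00,  5.03293680e-05,  4.00803568e-01]), 'force': array([-0.53869432,  0.0683005 ,  0.08994369]), 'torque': array([0.02091062, 0.04117582, 0.01837004]), 'gripper_force': 0.0, 'width': 85.2181416837456} 18.700000000000003
```

View pics/scene0.png

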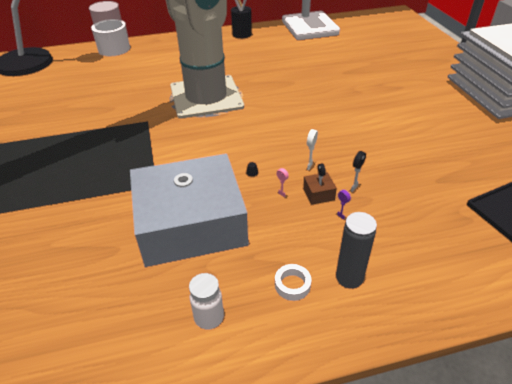

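View pics/top0.png

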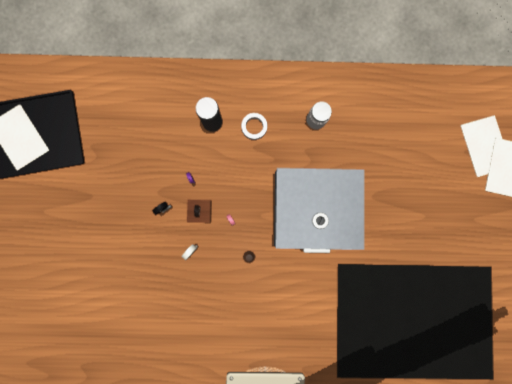

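The candidates are:
- black key in the wooden stand: scene (321,171), top (197,211)
- larger black key: scene (359,160), top (162,209)
- white key: scene (312,138)
- pink key: scene (283,176)
- purple key: scene (344,198)

Leaving out the coloured and white ones, the smaller black key, which stands in the stand, fits the description. I'll confirm that in an enlarged crop.

Run:
```python
import cv2,numpy as np
s=cv2.imread("pics/scene0.png");t=cv2.imread("pics/top0.png")
r=lambda im,x,y,w,h:cv2.resize(im[y:y+h,x:x+w],(400,300),interpolation=cv2.INTER_CUBIC)
a=np.vstack([np.hstack([r(s,295,135,80,60),r(t,150,190,60,45)]),np.hstack([r(s,150,160,60,45),r(t,290,195,60,45)])])
cv2.imwrite("pics/crop0.png",a)
```

```text
(no output)
```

View pics/crop0.png

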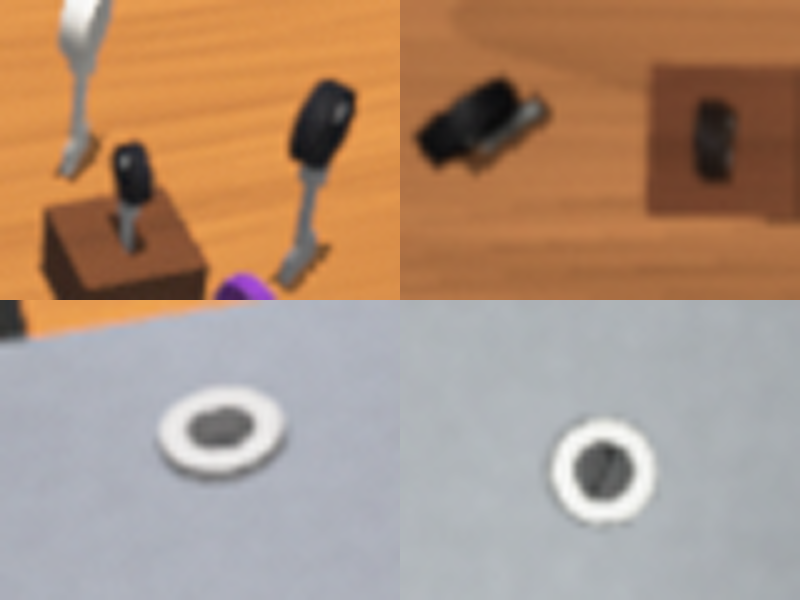

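The crop confirms that the small black key sits in the stand, with its bow long along the image vertical in top, which is world x. The larger black key stands free at left and stays put. The lock collar is the white ring at about scene (183,180) and top (320,221). A faint slot line inside it leans a little clockwise of vertical. Next I'll measure.

```bash
cat > h.py <<'E'
import cv2,numpy as np
from cell import ctrl
C={n:ctrl.calibration(n) for n in("scene","top")}
def ray(n,p):
    c=C[n];R=np.array(c["R"]);t=np.array(c["t"])
    d=R.T@np.linalg.solve(c["mtx"],[p[0],p[1],1]);return -R.T@t,d/np.linalg.norm(d)
def plane(n,p,z):
    o,d=ray(n,p);return o+d*(z-o[2])/d[2]
def tri(ps,pt):
    A=0;b=0;L=[ray("scene",ps),ray("top",pt)]
    for o,d in L:
        P=np.eye(3)-np.outer(d,d);A=A+P;b=b+P@o
    X=np.linalg.solve(A,b);return X,[round(float(np.linalg.norm((np.eye(3)-np.outer(d,d))@(X-o))),2) for o,d in L]
def proj(n,X):
    c=C[n];p=np.array(c["mtx"])@(np.array(c["R"])@X+c["t"]);return p[:2]/p[2]
def blob(m,box):
    x,y,w,h=box;z=np.zeros(m.shape,np.uint8);z[y:y+h,x:x+w]=m[y:y+h,x:x+w]
    cs,_=cv2.findContours(z*255,cv2.RETR_EXTERNAL,cv2.CHAIN_APPROX_NONE);return max(cs,key=cv2.contourArea)
E
python3 - <<'E'
from h import *
s=cv2.imread("pics/scene0.png").astype(int);t=cv2.imread("pics/top0.png").astype(int)
np.set_printoptions(precision=2,suppress=True)
# collar
cs=blob((s.min(2)>205).astype(np.uint8),(165,165,40,30));ct=blob((t.min(2)>205).astype(np.uint8),(305,205,30,30))
es,et=cv2.fitEllipse(cs),cv2.fitEllipse(ct);print("collar",es,et);print(tri(es[0],et[0]),plane("scene",es[0],106),plane("top",et[0],106))
# bow
ds=blob((s.max(2)<75).astype(np.uint8),(314,158,14,20));dt=blob((t.max(2)<60).astype(np.uint8),(190,200,14,24))
for n,c in(("s",ds),("t",dt)):print(n,cv2.contourArea(c),cv2.boundingRect(c),cv2.minAreaRect(c))
m=lambda c:(lambda M:(M["m10"]/M["m00"],M["m01"]/M["m00"]))(cv2.moments(c))
print("bow",tri(m(ds),m(dt)),plane("scene",m(ds),77),plane("top",m(dt),77))
# stand
hsv=cv2.cvtColor(t.astype(np.uint8),cv2.COLOR_BGR2HSV)
st=((t[:,:,2]<125)).astype(np.uint8);c=blob(st,(182,196,34,34));r=cv2.minAreaRect(c);print("stand top",r)
P=[plane("top",p,40) for p in cv2.boxPoints(r)];print(np.array(P))
# case
g=((abs(t[:,:,0]-t[:,:,2])<30)&(t.min(2)>90)).astype(np.uint8);c=blob(g,(268,160,105,89));r=cv2.minAreaRect(c);print("case",r);print(np.array([plane("top",p,100) for p in cv2.boxPoints(r)]))
# slot intensity patch
print(t[213:230,312:329].mean(2).astype(int))
E
```

```text
collar ((182.64085388183594, 178.55935668945312), (11.001320838928223, 17.34764289855957), 79.80770111083984) ((320.1266174316406, 220.12661743164062), (14.2660493850708, 14.529666900634766), 135.0)
(array([ 506.75, -124.78,  107.56]), [2.02, 2.02]) [ 505.58 -122.76  106.  ] [ 506.44 -127.04  106.  ]
s 55.0 (318, 164, 7, 12) ((321.0, 169.5), (11.0, 6.0), 90.0)
t 40.0 (194, 205, 6, 12) ((196.5, 210.5), (11.0, 5.0), 90.0)
bow (array([525.11, 185.57,  77.97]), [2.24, 2.24]) [524.47 188.31  77.  ] [524.39 183.56  77.  ]
stand top ((199.0, 211.0), (22.0, 24.0), 90.0)
[[552.31 213.59  40.  ]
 [553.53 150.72  40.  ]
 [495.9  149.22  40.  ]
 [494.75 211.88  40.  ]]
case ((319.0, 208.0), (80.0, 88.0), 90.0)
[[ 634.84  -13.12  100.  ]
 [ 639.45 -235.11  100.  ]
 [ 439.16 -235.7   100.  ]
 [ 435.38  -16.39  100.  ]]
[[181 182 178 170 165 174 209 218 223 221 210 204 182 171 177 179 180]
 [181 176 169 183 209 228 242 242 242 242 242 236 215 189 176 178 179]
 [179 166 177 229 243 243 239 226 224 229 238 243 240 231 199 177 178]
 [174 172 221 243 241 230 200 146 127 145 192 225 237 241 227 183 177]
[... 224 characters left out ...]
244 229 131  99  92  87  78  88  96  91 109 201 242 233 196]
 [179 236 244 232 141 101  91  84  78  95  98  92 121 211 242 234 192]
 [167 218 244 238 184 110  86  77  90  99  96  99 158 234 243 230 183]
 [161 191 242 243 225 137  84  74  96  98  98 130 204 243 241 222 179]
 [167 168 231 244 239 199 130 110 113 116 148 207 237 243 233 197 171]
 [176 162 188 237 244 239 217 203 199 201 224 242 243 237 213 182 178]
 [182 173 168 204 233 243 243 243 243 242 243 242 236 218 186 180 180]
 [183 180 175 166 185 221 231 235 233 230 230 222 205 189 181 182 181]
 [183 181 181 177 168 162 180 193 182 176 182 170 169 180 181 181 180]
 [181 181 181 181 180 178 178 175 170 173 179 178 178 180 181 181 179]]
```

{"api": "carry_out", "payload": {
  "deltas": [0,0,7.65,0,0,0,0,0,0,7.65,0,0,0,0,0,0,7.65,0,0,0,0,0,0,0,0.018,-0.052,0,0,0,0,0,0.018,-0.052,0,0,0,0,0,0.018,-0.052,0,0,0,0,0,0.018,-0.052,0,0,0,0,0,0.018,-0.052,0,0,0,0,0,0.018,-0.052,0,0,0,0,0,0.018,-0.052,0,0,0,0,0,0.018,-0.052,0,0,0,0,0,0.018,-0.052,0,0]
}}

```text
clock: 1.6
eef_pos: [415.8, -128.7, 231.3]
tool_rot: [3.142, -0.0, 0.0]
force: [1.1, -0.1, -0.3]
width: 42.4
gripper_force: 0.0
```

{"api": "carry_out", "payload": {
  "deltas": [0,0,0,0.0156,-0.045,0,0,0,0,0,0.0156,-0.045,0,0,0,0,0,0.0156,-0.045,0,0,0,0,0,0.0156,-0.045,0,0,0,0,0,0.0156,-0.045,0,0,0,0,0,0.0156,-0.045,0,0,0,0,0,0.0152,-0.045,0,0,0,0,0,0,0,0.04,0,0,0,0,0,0,0.04,0,0,0,0,0,0,0.03,0,0,0,0,0,0,0.0,0,0,0,0,0,0,0.0,0]
}}

```text
clock: 3.1
eef_pos: [524.9, 184.7, 122.2]
tool_rot: [-3.141, -0.001, 0.0]
force: [0.8, -0.1, -0.3]
width: 42.8
gripper_force: 0.0
```

Run:
```python
from h import *
s=ctrl.get_image("scene")[:,:,::-1];t=ctrl.get_image("top")[:,:,::-1]
cv2.imwrite("pics/s1.png",s);cv2.imwrite("pics/t1.png",t)
r=lambda im,x,y,w,h:cv2.resize(im[y:y+h,x:x+w],(400,400),interpolation=cv2.INTER_CUBIC)
cv2.imwrite("pics/c1.png",np.hstack([r(s,270,115,100,100),r(t,150,165,90,90)]))
X=np.array([524.9,184.7,122.2])
for y in(-20,0,20):print(proj("scene",X+[0,y,0]),proj("top",X+[0,y,0]))
```

```text
[312.85969822 155.72352986] [201.83078744 210.37092823]
[321.40072142 154.22519636] [193.60206098 210.21577489]
[329.8800516  152.73768553] [185.36769929 210.0605153 ]
```

View pics/c1.png

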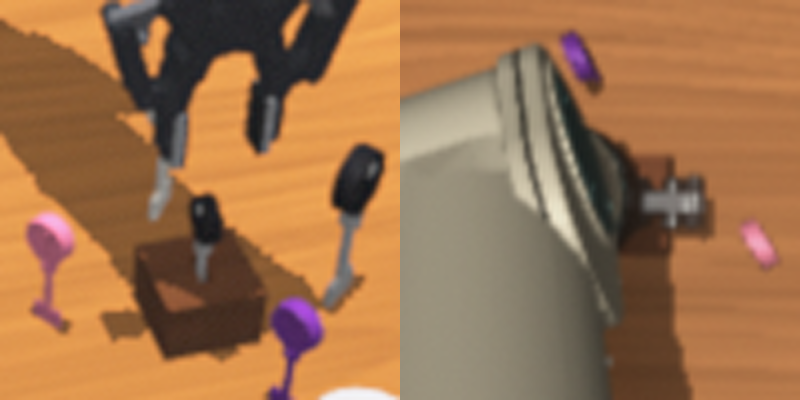

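{"api": "carry_out", "payload": {
  "deltas": [0,0,0,0,0,0.025,0,0,0,0,0,0,0.02,0,0,0,0,0,0,0.017,0,0,0,0,0,0,0,0,0,0,0,0,0,0,0.5,0,0,0,0,0,0,0.7,0,0,0,0,0,0,1,0,0,0,0,0,0,1,0,0,0,0,0,0,1]
}}

```text
clock: 4.32
eef_pos: [524.9, 184.8, 60.1]
tool_rot: [-3.141, -0.002, 0.0]
force: [0.6, -0.4, 6.2]
width: 9.5
gripper_force: 60.3
```

{"api": "carry_out", "payload": {
  "deltas": [0,0,0,0,0,-0.01,1,0,0,0,0,0,-0.02,1,0,0,0,0,0,-0.035,1,0,0,0,0,0,-0.04,1,0,0,0,0,0,-0.025,1,0,0,0,0,0,0,1,0,0,0,0,0,0,1]
}}

```text
clock: 5.2
eef_pos: [523.5, 184.3, 188.6]
tool_rot: [3.141, 0.001, 0.0]
force: [0.1, 0.3, -0.9]
width: 9.1
gripper_force: 59.4
```

Run:
```python
from h import *
s=ctrl.get_image("scene")[:,:,::-1]
cv2.imwrite("pics/s2.png",s)
cv2.imwrite("pics/c2.png",cv2.resize(s[85:205,260:380],(600,600),interpolation=cv2.INTER_CUBIC))
st=ctrl.read_state();X=st["eef_pos"];print(st["force"],st["torque"],st["width"],X)
print(proj("scene",X),proj("scene",X-[0,0,48.1]))
```

```text
[-0.55433905  0.24041409 -1.33234449] [-0.00683542 -0.02297495 -0.02499141] 9.09421442613134 [523.31545411 184.25400293 188.24292234]
[323.68473855 128.98256532] [321.67046235 147.31493242]
```

View pics/c2.png

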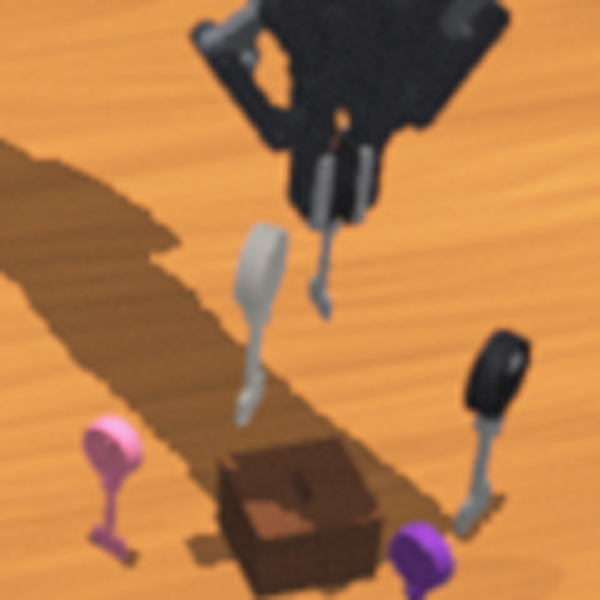

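{"api": "carry_out", "payload": {
  "deltas": [0,0,0,-0.002,0.03,0,1,0,0,0,-0.002,0.045,0,1,0,0,0,-0.002,0.045,0,1,0,0,0,-0.002,0.045,0,1,0,0,0,-0.003,0.045,0,1,0,0,0,-0.003,0.045,0,1,0,0,0,-0.003,0.04,0,1,0,0,0,0,0.015,0,1,0,0,10,0,0,0,1,0,0,10,0,0,0.01,1,0,0,0,0,0,0.01,1,0,0,0,0,0,0,1]
}}

```text
clock: 6.75
eef_pos: [506.6, -124.3, 168.1]
tool_rot: [-3.142, 0.003, -0.345]
force: [0.4, -0.2, -1.0]
width: 9.4
gripper_force: 59.4
```

Run:
```python
from h import *
s=ctrl.get_image("scene")[:,:,::-1]
cv2.imwrite("pics/s3.png",s)
cv2.imwrite("pics/c3.png",cv2.resize(s[130:200,140:230],(792,616))[:600] if 0 else cv2.resize(s[130:195,145:225],(720,585),interpolation=cv2.INTER_CUBIC))
st=ctrl.read_state();X=st["eef_pos"];print(st["force"],st["torque"],st["width"],X,st["tool_rot"],st["qpos"])
for z in(0,18.7-25,48.1):print(proj("scene",X-[0,0,z]))
print(proj("scene",[506.5,-126,106]))
```

```text
[-0.0013076  -0.42435164  0.11461902] [ 0.04185454 -0.05454438  0.02467307] 9.291644811071851 [ 507.03752035 -124.67351845  168.66588206] [-3.14144663e+00  1.56960783e-03 -3.45582196e-01] [ 0.09569768  0.53723506  0.13491301  1.93953176 -0.11117048  0.67338704
 -1.61744046]
[177.87726796 156.00390686]
[177.4576645  153.55467158]
[180.95285682 173.95619156]
[181.19221173 179.09485967]
```

View pics/c3.png

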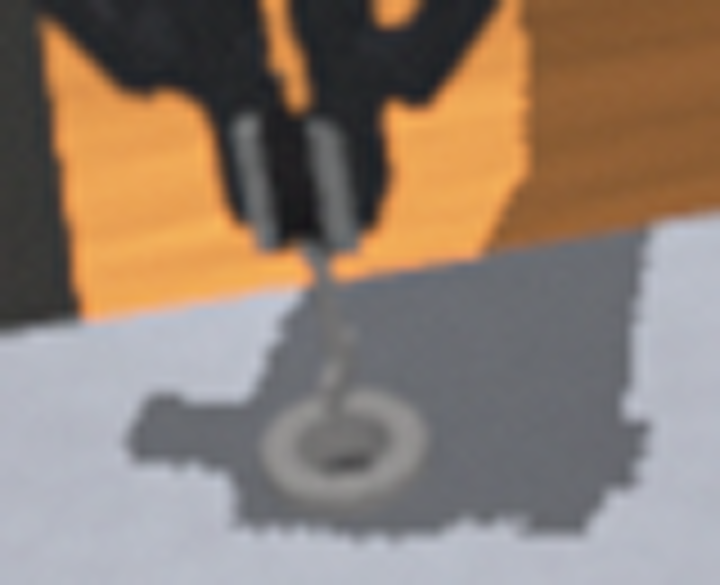

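{"api": "carry_out", "payload": {
  "deltas": [0,0,-10.5,0,0,-0.02,1,0,0,-10.5,0,0,-0.02,1,0,0,-10.5,0,0,-0.02,1,0,0,-10.5,0,0,0,1,0,0,-10.5,0,0,0,1,0,0,-10.5,0,0,0,1,0,0,-10.5,0,0,0,1,0,0,-10.5,0,0,0,1,0,0,-10.5,0,0,0,1,0,0,0,0,0,0,1,0,0,0,0,0,0,1]
}}

```text
clock: 8.18
eef_pos: [507.3, -125.6, 229.5]
tool_rot: [3.141, 0.0, 1.298]
force: [0.8, 0.9, -0.6]
width: 8.9
gripper_force: 59.4
```

Run:
```python
from h import *
s=ctrl.get_image("scene")[:,:,::-1]
cv2.imwrite("pics/s4.png",s)
cv2.imwrite("pics/c4.png",cv2.resize(s[105:165,135:215],(800,600),interpolation=cv2.INTER_CUBIC))
st=ctrl.read_state();X=st["eef_pos"];print(st["force"],st["torque"],st["width"],X,st["tool_rot"],st["qpos"][6])
for z in(0,18.7-25,48.1):print((proj("scene",X-[0,0,z])-[135,105])*10)
```

```text
[-0.05655265 -0.48390758 -0.08109107] [-0.02082075 -0.01772121 -0.01745478] 8.786150735337426 [ 507.34222245 -125.50874143  229.44999838] [3.14132599e+00 1.28865818e-04 1.29847919e+00] -0.27408555862183226
[382.42110583 264.9797655 ]
[377.78395007 238.04156347]
[416.34353474 462.04220852]
```

View pics/c4.png

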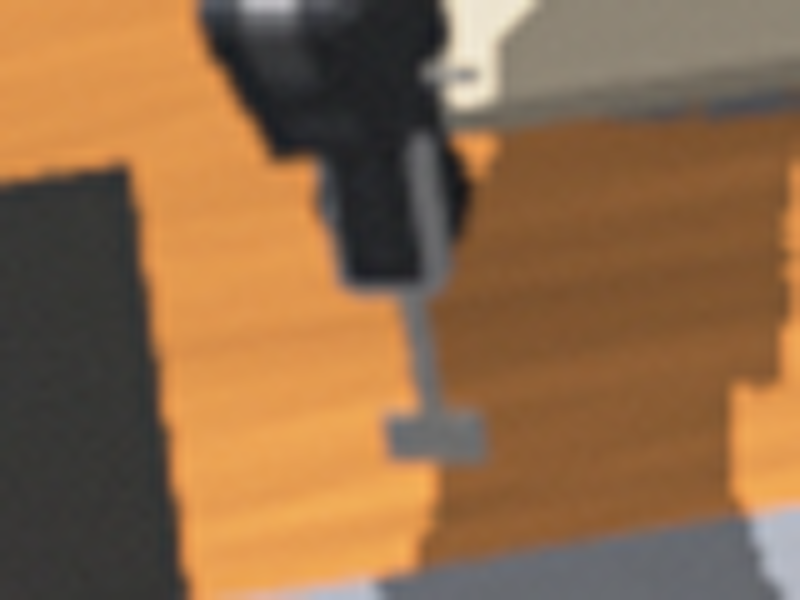

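Run:
```python
from h import *
np.set_printoptions(precision=2,suppress=True)
X=np.array([507.34,-125.51,229.45]);T=X-[0,0,48.1]
p0=proj("scene",T);print([proj("scene",T+d)-p0 for d in np.eye(3)*10])
P=plane("scene",(178.35,150.85),T[2]);print("tip scene",P,"bias vs TCP",P-T)
print("collar scene",plane("scene",(182.64,178.56),106))
# refine collar: inner hole + outer by otsu on upscaled, both views
for n,box in(("scene",(168,166,32,26)),("top",(306,206,30,30))):
    im=cv2.imread(f"pics/{n}0.png");x,y,w,h=box;k=8
    g=cv2.resize(cv2.cvtColor(im[y:y+h,x:x+w],6),None,fx=k,fy=k,interpolation=cv2.INTER_CUBIC)
    for th in(140,215):
        m=(g>th if th>200 else g<th).astype(np.uint8)*255
        cs,_=cv2.findContours(m,cv2.RETR_EXTERNAL,cv2.CHAIN_APPROX_NONE)
        for c in sorted(cs,key=cv2.contourArea)[-2:]:
            if len(c)>40:
                e=cv2.fitEllipse(c);q=(np.array(e[0])+.5)/k-.5+[x,y];print(n,th,q,np.array(e[1])/k,plane(n,q,106))
# case yaw from top: edges
t=cv2.imread("pics/top0.png");L=cv2.createLineSegmentDetector().detect(cv2.cvtColor(t,6))[0][:,0]
for a in L:
    if np.hypot(a[2]-a[0],a[3]-a[1])>55 and 265<a[0]<375 and 160<a[1]<256 and 265<a[2]<375: 
        A,B=plane("top",a[:2],100),plane("top",a[2:],100);d=B-A;print(a,A[:2],B[:2],np.arctan2(d[1],d[0])%(np.pi/2))
```

```text
[array([0.6 , 2.92]), array([ 4.93, -0.81]), array([-0.68, -3.98])]
tip scene [ 507.1  -122.    181.35] bias vs TCP [-0.24  3.51  0.  ]
collar scene [ 505.58 -122.77  106.  ]
scene 140 [183.06 177.66] [16.89 21.26] [ 502.84 -121.5   106.  ]
scene 140 [182.7  178.79] [5.38 9.36] [ 506.39 -122.74  106.  ]
scene 215 [182.65 178.64] [11.21 17.49] [ 505.86 -122.77  106.  ]
top 140 [320.1  220.18] [8.2 8.4] [ 506.31 -126.98  106.  ]
top 215 [320.14 220.22] [14.67 14.83] [ 506.21 -127.07  106.  ]
[276.45 168.12 275.26 248.14] [634.61 -16.78] [435.05 -17.03] 0.0012427633526761461
[271.58 244.4  272.38 174.37] [444.11  -7.74] [618.65  -6.82] 0.005253736013530777
[363.57 246.88 363.62 169.37] [ 441.96 -237.11] [ 636.   -236.69] 0.002166055680072365
```

{"api": "carry_out", "payload": {
  "deltas": [0,0,10.43,0,0,0.01,1,0,0,10.43,0,0,0.01,1,0,0,10.43,0,0,0.01,1,0,0,10.43,0,0,0.01,1,0,0,10.43,0,0,0.01,1,0,0,10.43,0,0,0.01,1,0,0,10.43,0,0,0,1,0,0,10.43,0,0,0,1,0,0,10.43,0,0,0,1,0,0,0,0,0,0,1,0,0,0,0,0,0,1]
}}

```text
clock: 9.6
eef_pos: [507.5, -125.2, 169.4]
tool_rot: [-3.142, -0.0, -0.335]
force: [0.4, -0.3, -0.2]
width: 9.2
gripper_force: 59.4
```

```bash
cat > st.py <<'E'
from h import *
import sys
np.set_printoptions(precision=3,suppress=True)
s=ctrl.read_state();X=s["eef_pos"];y=s["tool_rot"][2]
print(X,s["tool_rot"],"F",s["force"],"T",s["torque"],"w",s["width"],"j7",s["qpos"][6])
if len(sys.argv)>2:
    d=np.array([float(sys.argv[1])-X[0],float(sys.argv[2])-X[1]])
    print("tool dx,dy mm",d@[np.cos(y),np.sin(y)],d@[np.sin(y),-np.cos(y)])
E
python3 st.py 506.3 -126.1
```

```text
[ 507.457 -125.2    169.397] [-3.142 -0.    -0.335] F [ 0.446 -0.334 -0.161] T [-0.028  0.002 -0.045] w 9.236048662350974 j7 -1.58639350177245
tool dx,dy mm -0.7965389022046876 1.2299981033183531
```

{"api": "carry_out", "payload": {
  "deltas": [0,0,0,-0.0008,0.0012,0.007,1,0,0,0,0,0,0.006,1,0,0,0,0,0,0.001,1,0,0,0,0,0,0.001,1,0,0,0,0,0,0.001,1,0,0,0,0,0,0,1]
}}

```text
clock: 10.35
eef_pos: [506.2, -126.3, 153.3]
tool_rot: [-3.142, -0.0, -0.338]
force: [0.0, 0.2, -0.5]
width: 9.2
gripper_force: 59.4
```

```bash
python3 st.py 506.3 -126.1
```

```text
[ 506.198 -126.273  153.347] [-3.142 -0.    -0.338] F [ 0.007  0.192 -0.514] T [0.014 0.021 0.013] w 9.188322317395704 j7 -1.5805144201434564
tool dx,dy mm 0.03869134600619252 -0.19711938197664855
```

No contact yet. I'll continue in 1 mm rows.

{"api": "carry_out", "payload": {
  "deltas": [0,0,0,0,0,0.001,1,0,0,0,0,0,0.001,1,0,0,0,0,0,0.001,1,0,0,0,0,0,0,1]
}}

```text
clock: 10.85
eef_pos: [506.1, -126.3, 150.2]
tool_rot: [3.142, 0.0, -0.338]
force: [-0.1, -0.3, 0.0]
width: 9.3
gripper_force: 59.4
```

{"api": "carry_out", "payload": {
  "deltas": [0,0,0,0,0,0.002,1,0,0,0,0,0,0.002,1,0,0,0,0,0,0.002,1,0,0,0,0,0,0.002,1,0,0,0,0,0,0.001,1,0,0,0,0,0,0,1]
}}

```text
clock: 11.6
eef_pos: [506.1, -126.3, 141.2]
tool_rot: [-3.142, 0.0, -0.338]
force: [-0.4, 0.2, -1.1]
width: 8.5
gripper_force: 59.4
```

```bash
python3 st.py 506.3 -126.1
```

```text
[ 506.112 -126.258  141.23 ] [-3.142  0.    -0.338] F [-0.425  0.232 -1.14 ] T [-0.044 -0.041 -0.028] w 8.546660803239998 j7 -1.5764865209420218
tool dx,dy mm 0.12554012544599968 -0.2113295213067276
```

{"api": "carry_out", "payload": {
  "deltas": [0,0,0,0,0,0.001,1,0,0,0,0,0,0.001,1,0,0,0,0,0,0.0005,1,0,0,0,0,0,0.0005,1,0,0,0,0,0,0,1]
}}

```text
clock: 12.22
eef_pos: [506.2, -126.3, 138.3]
tool_rot: [-3.142, -0.0, -0.338]
force: [-0.5, 0.2, -0.7]
width: 8.8
gripper_force: 59.4
```

{"api": "carry_out", "payload": {
  "deltas": [0,0,0,0,0,0.0005,1,0,0,0,0,0,0.0005,1,0,0,0,0,0,0.0005,1,0,0,0,0,0,0,1]
}}

```text
clock: 12.72
eef_pos: [506.2, -126.3, 136.8]
tool_rot: [-3.142, 0.0, -0.338]
force: [0.2, -0.1, -0.7]
width: 8.7
gripper_force: 59.4
```

{"api": "carry_out", "payload": {
  "deltas": [0,0,0,0,0,0.0007,1,0,0,0,0,0,0.0007,1,0,0,0,0,0,0.0006,1,0,0,0,0,0,0,1]
}}

```text
clock: 13.22
eef_pos: [506.2, -126.2, 134.8]
tool_rot: [-3.141, -0.0, -0.338]
force: [-0.2, 0.0, -0.9]
width: 9.3
gripper_force: 59.4
```

```bash
python3 st.py 506.3 -126.1
```

```text
[ 506.214 -126.243  134.802] [-3.141 -0.    -0.338] F [-0.234  0.035 -0.948] T [ 0.182 -0.036 -0.01 ] w 9.313552304880664 j7 -1.574266455552307
tool dx,dy mm 0.033494278153481175 -0.16382764180182496
```

{"api": "carry_out", "payload": {
  "deltas": [0,0,0,0,0,0.0007,1,0,0,0,0,0,0.0007,1,0,0,0,0,0,0.0006,1,0,0,0,0,0,0,1]
}}

```text
clock: 13.72
eef_pos: [506.2, -126.2, 132.8]
tool_rot: [-3.142, -0.0, -0.338]
force: [0.1, 0.6, -0.4]
width: 9.0
gripper_force: 59.4
```

```bash
for i in 1 2 3; do python3 -c "
from cell import ctrl
ctrl.get_image('scene');s=ctrl.read_state();print(s['eef_pos'].round(2),s['force'].round(2),s['torque'].round(3))"; done
```

```text
[ 506.2  -126.25  132.79] [ 0.44  0.59 -0.24] [ 0.154 -0.114  0.006]
[ 506.22 -126.24  132.79] [-0.13  1.41 -0.38] [ 0.137 -0.07  -0.025]
[ 506.22 -126.23  132.79] [ 0.11  0.08 -0.62] [ 0.197 -0.09  -0.077]
```

{"api": "carry_out", "payload": {
  "deltas": [0,0,0,0,-0.0002,0.0007,1,0,0,0,0,0,0.0007,1,0,0,0,0,0,0.0006,1,0,0,0,0,0,0,1]
}}

```text
clock: 14.38
eef_pos: [506.2, -126.2, 130.8]
tool_rot: [3.142, 0.0, -0.338]
force: [0.6, -0.3, -1.1]
width: 8.9
gripper_force: 59.4
```

```bash
python3 st.py 506.3 -126.1
```

```text
[ 506.181 -126.201  130.752] [ 3.142  0.    -0.338] F [ 0.611 -0.329 -1.137] T [ 0.108 -0.075 -0.022] w 8.928919665310213 j7 -1.573293834479887
tool dx,dy mm 0.07848761760741121 -0.13441941942194088
```

{"api": "carry_out", "payload": {
  "deltas": [0,0,0,0,0,0.0006,1,0,0,0,0,0,0.0006,1,0,0,0,0,0,0,1]
}}

```text
clock: 14.75
eef_pos: [506.2, -126.2, 129.6]
tool_rot: [3.142, 0.0, -0.338]
force: [0.7, -0.2, -0.5]
width: 9.0
gripper_force: 59.4
```

{"api": "carry_out", "payload": {
  "deltas": [0,0,0,0,0,0.0006,1,0,0,0,0,0,0,1]
}}

```text
clock: 15.0
eef_pos: [506.3, -126.2, 129.2]
tool_rot: [-3.142, -0.0, -0.338]
force: [-0.9, 1.0, 0.6]
width: 9.3
gripper_force: 59.9
```

{"api": "carry_out", "payload": {
  "deltas": [0,0,0,0,0,0.0004,1,0,0,0,0,0,0,1]
}}

```text
clock: 15.25
eef_pos: [506.3, -126.2, 129.1]
tool_rot: [-3.141, -0.0, -0.338]
force: [-1.3, 0.7, 5.6]
width: 8.7
gripper_force: 60.4
```

```bash
python3 st.py
```

```text
[ 506.312 -126.19   129.075] [-3.141 -0.    -0.338] F [-1.258  0.717  5.586] T [ 0.13   0.311 -0.009] w 8.663865533693254 j7 -1.5726086956911078
```

{"api": "carry_out", "payload": {
  "deltas": [0,0,2.5,0,0,0,1,0,0,2.5,0,0,0,1,0,0,2.5,0,0,0,1,0,0,2.5,0,0,0,1,0,0,0,0,0,0,1]
}}

```text
clock: 15.88
eef_pos: [506.7, -126.3, 129.1]
tool_rot: [-3.141, -0.001, -0.513]
force: [0.6, -0.2, 5.4]
width: 9.0
gripper_force: 60.4
```

```bash
python3 st.py
```

```text
[ 506.724 -126.323  129.078] [-3.141 -0.001 -0.513] F [ 0.615 -0.173  5.374] T [0.03  0.129 0.028] w 8.955939883945472 j7 -1.6961761407019804
```

{"api": "carry_out", "payload": {
  "deltas": [0,0,2.5,0,0,0,1,0,0,2.5,0,0,0,1,0,0,2.5,0,0,0,1,0,0,2.5,0,0,0,1,0,0,2.5,0,0,0,1,0,0,2.5,0,0,0,1,0,0,0,0,0,0,1]
}}

```text
clock: 16.75
eef_pos: [506.7, -126.4, 129.1]
tool_rot: [-3.141, -0.001, -0.775]
force: [-0.5, -0.2, 6.4]
width: 9.2
gripper_force: 60.4
```

```bash
python3 st.py
```

```text
[ 506.718 -126.378  129.086] [-3.141 -0.001 -0.775] F [-0.501 -0.214  6.376] T [-0.018  0.106  0.05 ] w 9.182208327954225 j7 -1.8810350968438851
```

{"api": "carry_out", "payload": {
  "deltas": [0,0,2,0,0,0,1,0,0,2,0,0,0,1,0,0,2,0,0,0,1,0,0,0,0,0,0,1,0,0,0,0,0,0,1]
}}

```text
clock: 17.38
eef_pos: [506.7, -126.4, 129.1]
tool_rot: [-3.141, -0.001, -0.879]
force: [-1.2, -0.6, 5.4]
width: 9.2
gripper_force: 60.4
```

```bash
cat > dr.py <<'E'
from h import *
t=ctrl.get_image("top")[:,:,::-1];cv2.imwrite("pics/td.png",t)
a=cv2.imread("pics/top0.png")
for im in(a,t):print(im[244:272:2,300:308].mean((1,2)).astype(int),im[244:272:2,312:322].mean((1,2)).astype(int))
E
python3 st.py; python3 dr.py
```

```text
[ 506.689 -126.425  129.075] [-3.141 -0.001 -0.879] F [-1.165 -0.636  5.399] T [-0.025  0.121  0.046] w 9.228402833563674 j7 -1.9548717595847398
[182 183 180 163 149 128 128 120 124 122 120 128 136 130] [182 182 190 238 178 129 131 121 124 122 119 127 132 131]
[ 80  80  69  41  42  51  53  61  83 127 170 132 140 134] [ 74  89 107  98  99  96  81  95 154 177 188 114 108 105]
```

Run:
```python
import cv2,numpy as np
t=cv2.imread("pics/td.png")[190:290,250:380]
cv2.imwrite("pics/td2.png",cv2.resize(t,(780,600),interpolation=cv2.INTER_CUBIC))
```

```text
(no output)
```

View pics/td2.png

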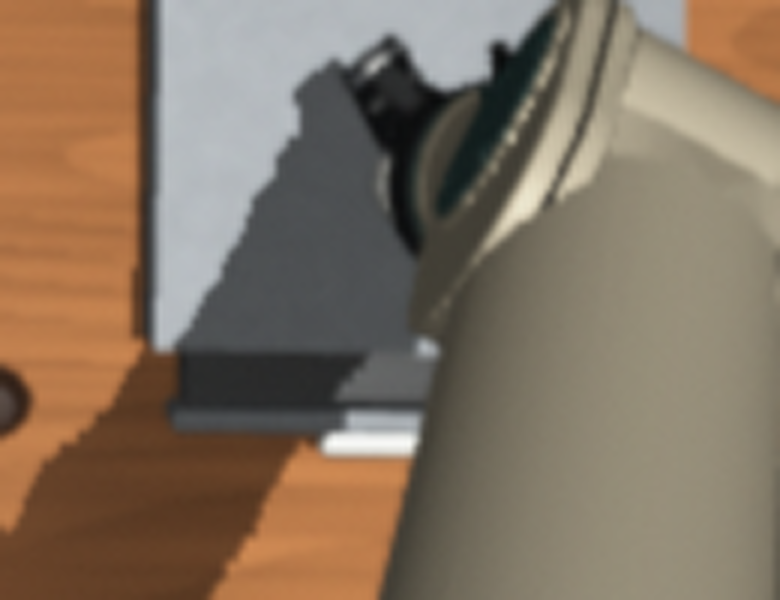

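The drawer is ajar: its front strip has moved from row 250 to about row 263 in top, roughly 35 mm. I'll release the key and withdraw straight up.

{"api": "carry_out", "payload": {
  "deltas": [0,0,0,0,0,-0.0003,1,0,0,0,0,0,0,0.5,0,0,0,0,0,0,0,0,0,0,0,0,0,0,0,0,0,0,0,0,0,0,0,0,0,0,-0.01,0,0,0,0,0,0,-0.03,0,0,0,0,0,0,-0.05,0,0,0,0,0,0,-0.05,0,0,0,0,0,0,0,0,0,0,0,0,0,0,0]
}}

```text
clock: 18.8
eef_pos: [505.8, -125.8, 268.9]
tool_rot: [-3.141, 0.0, -0.879]
force: [-1.0, -0.1, -0.1]
width: 42.7
gripper_force: 0.0
```

Run:
```python
from h import *
s=ctrl.get_image("scene")[:,:,::-1];t=ctrl.get_image("top")[:,:,::-1]
r=lambda im:cv2.resize(im,(400,300),interpolation=cv2.INTER_CUBIC)
cv2.imwrite("pics/end.png",np.vstack([np.hstack([r(s),r(t)]),np.hstack([r(s[140:230,125:245]),r(t[190:280,260:380])])]))
```

```text
(no output)
```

View pics/end.png

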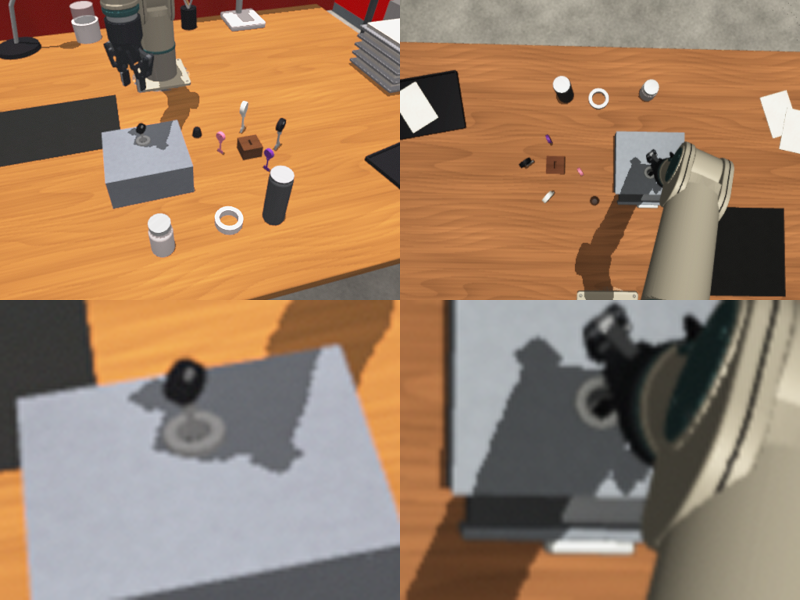

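The key stands in the lock, the drawer is ajar, the bystanders haven't moved, and the gripper is clear.

```bash
python3 -c "
from cell import ctrl
print(ctrl.finish_job())"
```

```text
the job is handed in; nothing more can be done
None
```

The job is handed in: the key is fully home and left in the lock, turned about 0.88 rad clockwise, the drawer has sprung ajar about 35 mm, and the other things on the bench were left alone; it took about 19 s, and the highest force I read while seating and turning the key was about 6 N.

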